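Take the lid off the stock pot and hold it level over the glass plate

TASK

I want to look into the stock pot: take its lid by the red grip, lift it straight up until it is well clear of the pot, then carry it across and bring it to about 10 cm above the middle of the glass plate. Keep the lid level all the way and never let it touch the plate; finish while still holding it there in the air, steady and level, and do not shift the pot, the plate or the other things on the table.

Things in the scene. Friction and masses are not known exactly. Their poses are not given: they have to be found in the camera images.
- lid: Round domed pot lid of pale shiny steel, 224 mm across, lying centred (within 4 mm) on the pot's rim, loose; mass 0.2 to 0.45 kg, centre of mass on its axis. Origin: centre of its flat underside; z up through the dome. Plain dome up to 26 mm; above it stands a thin steel loop handle (6 mm thick in x, 80 mm long in y, crown 67 mm above the underside) with a red silicone sleeve on its crown.
- grip (a point): Centre of the red silicone sleeve on the lid's handle, 62.5 mm above the lid's underside, on the lid's axis. Same axes as the lid. The sleeve is 13 mm thick in x (flat faces, to be pinched between the fingers closing along x), 38 mm long in y, 19 mm tall (53 to 72 mm above the underside).
- pot: Stock pot of pale shiny steel, 227 mm across and 152 mm high, loose, about 1 kg, standing on the table. Origin: centre of its underside; z up. Two side handles stick out along +y and -y to 156 mm from the axis, at a height of 123 to 137 mm. It stands either on the left or on the right half of the table, the plate on the other.
- plate: Round pale, whitish glass plate lying on the table, 295 mm across, rim 20 mm high, loose. Origin: centre of its underside, at table height.
- jar: Bystander: glass coffee jar with a red cap, 81 mm across, 145 mm high, in the middle at the back of the table. Origin: centre of its underside.
- onion: Bystander: brown onion, 79 mm across, 85 mm high, at the front left of the table. Origin: centre of its underside.
- mug: Bystander: white mug with blue wavy lines, 104 mm high, 87 mm across, 126 mm long with its handle (along +y), at the back left of the table. Origin: middle of its footprint. (A 60 mm wide, 272 mm tall dark oil bottle stands fixed at the back right corner of the table, and a flat dark 68 mm jar lid lies fixed at the front right; a red apple, 65 mm high, sits fixed in the middle at the front edge.)

How it is judged:
By the outcome, as a careful person would: the job done as asked, in the order asked, and still so for the second after the job is handed in, while the arm keeps its last pose, push and grip.
It also fails if it takes over 42 s, if anything falls off the work surface, if the arm or the gripper's body presses on something with over 40 N, if the wrist force passes 120 N, or if a joint passes its speed limit or range.

ROBOT

A 7-joint arm with a two-finger parallel gripper is mounted at the origin on a cart in front of the work surface, level with it; the furniture and walls round the work are solid. World frame = base frame: x ahead of the robot, y to its left, z up, the work surface at z = 0. Lengths are in m, angles in rad, forces in N, time in s.
With the tool pointing down it reaches from about 0.4 to 0.85 m from the base axis. Payload 4.5 kg.
Tool frame: the origin (TCP) lies on the centre line of the jaws, within the pads' length; the fingertips stand 19 mm ahead of it and the grasp point (between the pads) is the TCP; z points along the fingers, y is the line along which they close (so a half turn about z gives the same grasp; the last joint's range is limited). The gripper opens to 85 mm and grips with 20 to 120 N. Pads are 22 mm wide; open, the fingers measure 114 mm over their backs; the gripper's body (76 mm by 85 mm) begins 54 mm behind the grasp point. The pads swing forward as they close: fully open they stand 13 mm farther back than shut.
Start: joints at [1.309, 0.689, -0.195, 1.565, 0.157, 0.902, -0.215], TCP at [0.182, -0.598, 0.25] pointing down, gripper open.
Joint ranges: [-3.01, 3.01], [-0.46, 2.08], [-1.47, 1.51], [0.13, 2.56], [-1, 4.14], [0.04, 2.09], [-2.66, 2.66]. Speed limits (rad/s): [2.57, 2.57, 3.14, 3.14, 3.14, 3.14, 3.14].

INTERFACE

Orientations are given as a unit quaternion [x, y, z, w].
In Python, from plant import * gives the robot as it stands.
- The arm moves only by the tool servo_tool, never from a script. Its argument "steps" is text: rows parted by semicolons, each of 5 numbers parted by spaces: the shift along the tool's x, y, z in mm, then the turn about the tool's z in rad, then the closure, from 0 (fully open) to 1 (shut). A call has exactly 5 rows; each row is the pose to reach, as a shift and turn from the pose commanded when the call began, along the tool's axes at that moment; what a row does not reach only later rows make up. A row lasts 1/12 s, in which the tool goes at most 41.7 mm and 7.16 degrees, less where a joint would pass 70% of its speed; a pose out of reach is approached as far as the arm can. A call with a gripper value outside its range is refused whole. The fingers move at their own pace and stop on an object; the grip force is fixed at half the most. Time passes only in rows, so rows that repeat a pose let the fingers close, or fill a call up. It gives the time, the measured TCP pose, the force, the opening and the grip force at its end, in the units of the state.
- read_state(): the state, without advancing time (a new reading comes with each control period).
- get_image(name): name is "side" or "top" or "wrist"; returns the picture (420x560x3 uint8, red, green, blue); there is no depth.
- camera_params(name): a dict with "fx", "fy", "cx", "cy" (pixels), "rvec" (rotation vector, rad) and "tvec" (3), from world to camera coordinates, as OpenCV has them; the wrist camera has in their place "tool_from_camera" (4x4, takes a point from camera to tool coordinates, whose origin is the TCP and whose axes are the flange's). Camera axes: x right, y down, z forward; pixel columns grow to the right and rows downward; lengths in m; the calibration is good to about 2 mm. A picture is of the moment at which its call begins: read the wrist's pose just before it. camera_params takes no time and is no camera call.
- close_job(): hands the job in; it is judged then, once.
The state is a dict: "time": time; "q": joint angles; "joint_velocities": joint speeds; "joint_efforts": joint torques, N m; "tool_pos": TCP position; "tool_rot": TCP orientation; "ft_force": force on the tool from outside, world axes, zero at the start; "ft_torque": the same for the moment, N m; "opening": opening from 0.0 (shut) to 1.0 (fully open); "finger_force": force on a finger pad.
Only numpy, scipy, OpenCV 4.12 (cv2) and the standard library are available. Lean on these libraries where they do the work, as an engineer would, in place of code of your own. Each camera call takes 0.05 s, during which the arm holds its last target. There are 200 camera calls.

## Working session

There is one attempt and no reset: what is moved stays moved. The work goes in short steps, Python scripts to look and compute and a tool call to move; the robot and the scene stay as the last step left them, time stands still between calls to the robot, and variables do not carry over. Pictures are saved under pics/ and viewed, at most 10 in all, crops included, and the job is handed in when it is done.

Besides the shell and the picture viewer there is one more tool, called after ">>>" as name(argument=value, ...) on one line, values as JSON. servo_tool: Moves the arm, as the interface text tells. Its arguments: {"type":"object","properties":{"steps":{"type":"string"}},"required":["steps"]}

```bash
mkdir -p pics
python3 - <<'E'
from plant import *
import cv2
for n in("top","side"):
    cv2.imwrite(f"pics/{n}0.png",cv2.cvtColor(get_image(n),cv2.COLOR_RGB2BGR)); print(camera_params(n))
print(read_state()); print(camera_params("wrist"))
E
```

```text
{'fx': 520.5026521027928, 'fy': 520.5026521027928, 'cx': 276.83417729962963, 'cy': 212.1036658269999, 'rvec': array([ 2.37621609, -1.5115662 ,  0.26978043]), 'tvec': array([-0.15667488,  0.51027384,  1.2403251 ])}
{'fx': 541.0719135586938, 'fy': 541.0719135586938, 'cx': 276.0657833600246, 'cy': 212.08992529697713, 'rvec': array([ 0.06075242,  2.8412401 , -1.26856023]), 'tvec': array([0.4833522 , 0.06063856, 1.34680563])}
{'time': 0.1, 'q': array([ 1.30881107,  0.6898948 , -0.19451276,  1.56623639,  0.15733959,
        0.9025116 , -0.21511272]), 'joint_velocities': array([ 0.00116349, -0.00198565,  0.00011679, -0.00210623, -0.00167194,
       -0.00020134,  0.00019718]), 'joint_efforts': array([-3.40011269e-03, -5.40602982e+01, -1.27224147e+00, -1.58987135e+01,
        9.21750470e-03,  4.35683687e-03,  2.90715514e-05]), 'tool_pos': array([ 0.18196743, -0.59734914,  0.24956833]), 'tool_rot': array([ 9.89077419e-01,  1.47394621e-01, -1.99751855e-04, -8.03437070e-04]), 'ft_force': array([-0.73208734, -0.96955519, -0.81956933]), 'ft_torque': array([ 0.02068192, -0.03870371,  0.01701199]), 'finger_force': 0.0, 'opening': 1.0038868439807305}
{'fx': 370.29899193225054, 'fy': 370.29899193225054, 'cx': 277.8334687232616, 'cy': 212.33492294906145, 'tool_from_camera': array([[ 8.89427451e-04, -9.61762772e-01, -2.73882420e-01,
         7.08379294e-02],
       [ 9.99999476e-01,  7.16618540e-04,  7.31006947e-04,
        -7.01634961e-04],
       [-5.06786048e-04, -2.73882927e-01,  9.61762905e-01,
        -1.23943403e-01],
       [ 0.00000000e+00,  0.00000000e+00,  0.00000000e+00,
         1.00000000e+00]])}
```

View pics/top0.png

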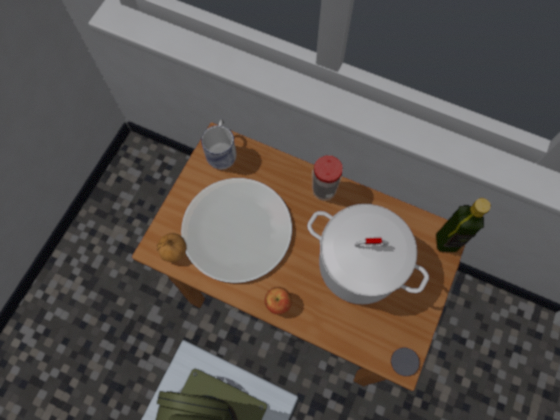

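View pics/side0.png

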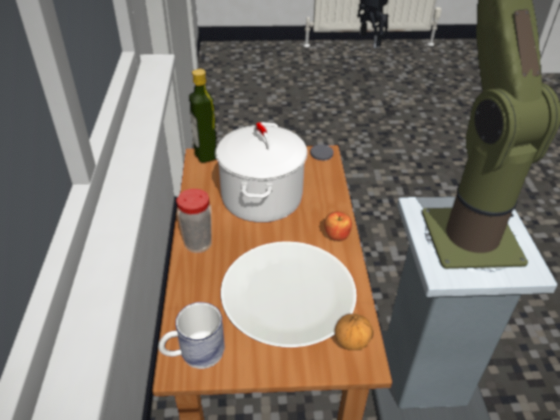

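The top picture shows the pot on the right with the red grip at about (374,241) and the plate on the left, centred near (237,230). In the side picture the grip is near (261,128). I'll enlarge the grip in both.

```bash
cat > h.py <<'E'
import numpy as np,cv2
from plant import *
from scipy.spatial.transform import Rotation as R
def cam(n):
    p=camera_params(n); K=np.array([[p['fx'],0,p['cx']],[0,p['fy'],p['cy']],[0,0,1]])
    return K,np.array(p['rvec']),np.array(p['tvec'])
def proj(n,P):
    K,r,t=cam(n); return cv2.projectPoints(np.atleast_2d(np.float64(P)),r,t,K,None)[0][:,0]
def ray(n,uv,z):
    K,r,t=cam(n); M=cv2.Rodrigues(r)[0]; c=-M.T@t; d=M.T@np.linalg.inv(K)@[*uv,1]
    return c+d*(z-c[2])/d[2]
def tri(a,b):
    P=[cam(n) for n in("top","side")]; P=[K@np.c_[cv2.Rodrigues(r)[0],t] for K,r,t in P]
    X=cv2.triangulatePoints(P[0],P[1],np.float64(a).reshape(2,1),np.float64(b).reshape(2,1)); return (X[:3]/X[3]).ravel()
E
python3 - <<'E'
from h import *
a=cv2.imread("pics/top0.png"); b=cv2.imread("pics/side0.png")
A=cv2.resize(a[195:310,300:435],None,fx=5.5,fy=5.1,interpolation=3) if 0 else cv2.resize(a[200:300,305:435],None,fx=5,fy=5,interpolation=3)
B=cv2.resize(b[105:215,205:315],None,fx=5,fy=5,interpolation=3)
cv2.imwrite("pics/topc.png",A);cv2.imwrite("pics/sidec.png",B)
c=[]
for im,(x0,x1,y0,y1) in((a,(350,400,225,260)),(b,(245,285,115,150))):
    s=im[y0:y1,x0:x1].astype(int); m=(s[:,:,2]>110)&(s[:,:,1]<.55*s[:,:,2]); v,u=np.nonzero(m)
    (cc,wh,an)=cv2.minAreaRect(np.c_[u,v].astype(np.float32)); c.append((u.mean()+x0,v.mean()+y0)); print(c[-1],len(u),wh,an)
print("tri",tri(*c), [ray(n,x,.2145) for n,x in zip(("top","side"),c)])
E
```

```text
(np.float64(373.4025974025974), np.float64(240.02597402597402)) 77 (4.0, 15.0) 90.0
(np.float64(260.3623188405797), np.float64(127.23188405797102)) 69 (12.020814895629883, 5.656853675842285) 45.0
tri [ 0.51637479 -0.17295106  0.21846026] [array([ 0.5182132 , -0.17316267,  0.2145    ]), array([ 0.51595286, -0.17881081,  0.2145    ])]
```

View pics/topc.png

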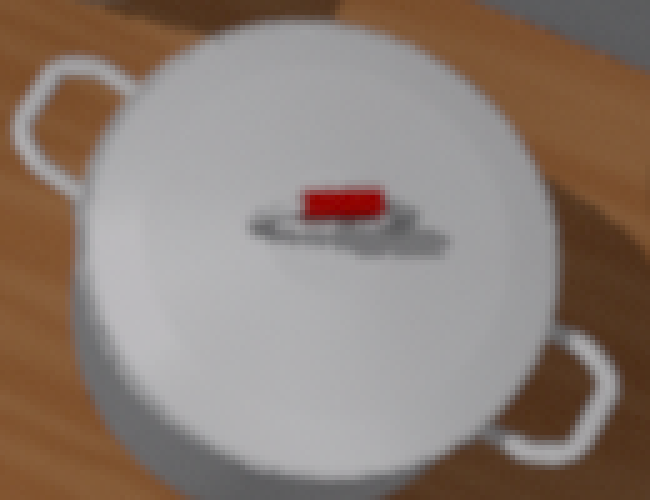

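View pics/sidec.png

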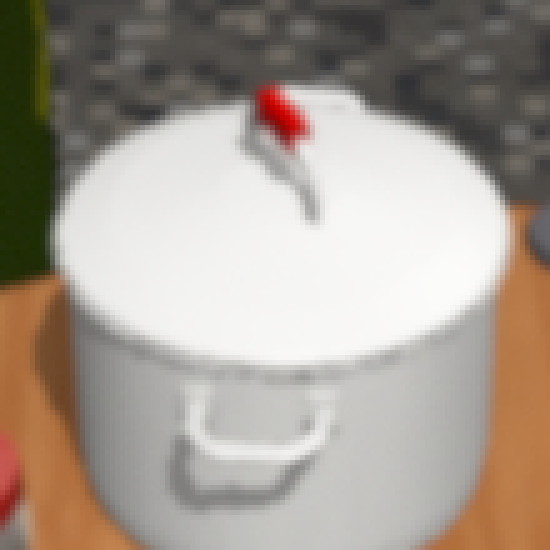

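Run:
```python
from h import *
off=np.array([305,200])
e=[ray("top",off+np.array(p)/5,.2165)[:2] for p in((304,205),(383,203))]
print("sleeve",e,(e[0]+e[1])/2, "yaw of y axis",np.degrees(np.arctan2(*(e[0]-e[1])[::-1])))
o=np.array([205,105]); f=[ray("side",o+np.array(p)/5,.2145)[:2] for p in((265,94),(297,132))]
print("side",f,(f[0]+f[1])/2,np.degrees(np.arctan2(*(f[1]-f[0])[::-1])))
# plate: fit rim ellipse
for n,(cx,cy,rx,ry) in(("top",(237,230,70,65)),("side",(288,292,85,65))):
    im=cv2.imread(f"pics/{n}0.png").astype(int)
    m=((im[:,:,0]>.8*im[:,:,2])&(im[:,:,2]>120)).astype(np.uint8)
    Y,X=np.mgrid[:420,:560]; m[((X-cx)/rx)**2+((Y-cy)/ry)**2>1]=0
    c=max(cv2.findContours(m,0,1)[0],key=cv2.contourArea); h=cv2.convexHull(c)[:,0]
    P=np.array([ray(n,p,.02)[:2] for p in c[:,0]])
    (x,y),r=cv2.minEnclosingCircle(P.astype(np.float32)*1000)
    A=np.c_[2*P,np.ones(len(P))];s=np.linalg.lstsq(A,(P**2).sum(1),rcond=None)[0]
    print(n,"plate",x,y,r,s[:2],np.sqrt(s[2]+s[:2]@s[:2]))
print("jar",ray("top",(328,169),.145)[:2],"bottle",ray("top",(482,206),.272)[:2],"mug",ray("top",(219,142),.104)[:2],"onion",ray("top",(172,246),.05)[:2])
s=read_state();r=R.from_quat(s['tool_rot']);print(r.as_matrix())
d=np.array([.517,-.175,.33])-s['tool_pos'];print("shift mm",r.inv().apply(d)*1000)
```

```text
sleeve [array([ 0.50806555, -0.15840169]), array([ 0.52402078, -0.19035284])] [ 0.51604316 -0.17437727] yaw of y axis 116.53586370758684
side [array([ 0.52133873, -0.19425474]), array([ 0.50672514, -0.16031552])] [ 0.51403193 -0.17728513] 113.29581460081793
top plate 466.5257568359375 166.9659881591797 148.74224853515625 [0.46699537 0.16610495] 0.14684096043224118
side plate 465.6106872558594 168.86669921875 148.53309631347656 [0.46710175 0.16781054] 0.14615138111696188
jar [ 0.67172263 -0.00219338] bottle [ 0.6709508  -0.35872547] mug [0.64178848 0.29888163] onion [0.34358896 0.2881627 ]
[[ 9.56549572e-01  2.91569062e-01 -6.31984704e-04]
 [ 2.91569704e-01 -9.56548360e-01  1.53043823e-03]
 [-1.58295494e-04 -1.64820762e-03 -9.99998629e-01]]
shift mm [ 443.60674627 -306.44481637  -79.99691608]
```

The sleeve is at about (0.516, -0.175), with the lid's x axis at about 25°, and the plate centre is at (0.467, 0.167). I'll rise and travel to above the grip while turning.

>>> servo_tool(steps="0 0 -40 0 0; 0 0 -80 -0.1 0; 30 -20 -80 -0.2 0; 60 -42 -80 -0.3 0; 90 -62 -80 -0.4 0")

```text
time: 0.52
tool_pos: [0.2505, -0.5113, 0.3307]
tool_rot: [0.94, 0.342, 0.0, 0.0]
ft_force: [0.7, 0.9, -0.9]
opening: 1.0
finger_force: 0.0
```

```bash
cat > go.py <<'E'
from h import *
import sys
t=np.array(eval(sys.argv[1])); yaw=np.radians(float(sys.argv[2]))
s=read_state();r=R.from_quat(s['tool_rot']);M=r.as_matrix()
d=r.inv().apply(t-s['tool_pos'])*1000; y=np.arctan2(M[1,1],M[0,1])
print(s['time'],s['tool_pos'],"shift",d.round(1),"turn",round(-(yaw-y),4),"tilt",M[2],s['q'].round(2),s['ft_force'].round(1),s['opening'],s['finger_force'])
E
python3 go.py ".516,-.175,.33" 25
```

```text
0.5167 [ 0.25050299 -0.51130097  0.33068631] shift [419.6 -86.6   0.6] turn -1.3081 tilt [-1.39828669e-04  7.37740344e-04 -9.99999718e-01] [ 1.23  0.53 -0.33  1.63  0.19  1.01 -0.03] [ 0.7  0.9 -0.9] 0.9995320573203326 0.0
```

>>> servo_tool(steps="30 -6 0 -0.1 0; 65 -13 0 -0.2 0; 100 -21 0 -0.3 0; 135 -28 0 -0.4 0; 170 -35 0 -0.5 0")

```text
time: 0.93
tool_pos: [0.3587, -0.3749, 0.3301]
tool_rot: [0.825, 0.565, -0.0, -0.0]
ft_force: [0.9, -0.7, 0.0]
opening: 1.004
finger_force: 0.0
```

```bash
python3 go.py ".516,-.175,.33" 25
```

```text
0.9333 [ 0.35871367 -0.37491037  0.3301086 ] shift [243.3  74.3   0. ] turn -0.8066 tilt [-5.81448457e-05 -6.26906538e-04 -9.99999802e-01] [ 1.03  0.48 -0.48  1.76  0.26  0.96  0.07] [ 0.9 -0.7  0. ] 1.004081566272529 0.0
```

>>> servo_tool(steps="33 10 0 -0.1 0; 66 20 0 -0.2 0; 100 30 0 -0.3 0; 132 40 0 -0.4 0; 162 50 0 -0.5 0")

```text
time: 1.35
tool_pos: [0.4648, -0.2422, 0.3301]
tool_rot: [0.659, 0.752, -0.0, -0.0]
ft_force: [0.1, -1.1, -0.0]
opening: 0.998
finger_force: 0.0
```

```bash
python3 go.py ".516,-.175,.33" 25
```

```text
1.35 [ 0.46477204 -0.24216444  0.33013712] shift [59.9 59.5  0.1] turn -0.3056 tilt [ 3.58604367e-04 -4.64707520e-04 -9.99999828e-01] [ 0.79  0.51 -0.63  1.75  0.35  1.    0.16] [ 0.1 -1.1 -0. ] 0.9981042353410161 0.0
```

>>> servo_tool(steps="20 20 0 -0.1 0; 40 40 0 -0.2 0; 60 60 0 -0.3 0; 60 60 0 -0.305 0; 60 60 0 -0.305 0")

```text
time: 1.77
tool_pos: [0.5167, -0.1753, 0.33]
tool_rot: [0.539, 0.843, 0.0, -0.0]
ft_force: [-0.2, -0.4, -0.5]
opening: 0.999
finger_force: 0.0
```

```bash
python3 go.py ".516,-.175,.33" 25
python3 - <<'E'
from h import *
s=read_state(); im=get_image("wrist"); np.savez("w.npz",p=s['tool_pos'],q=s['tool_rot'])
b=cv2.cvtColor(im,cv2.COLOR_RGB2BGR); cv2.imwrite("pics/w1.png",b)
p=camera_params("wrist");T=np.eye(4);T[:3,:3]=R.from_quat(s['tool_rot']).as_matrix();T[:3,3]=s['tool_pos'];T=T@p['tool_from_camera']
m=((b[:,:,2]>100)&(b[:,:,1]<.45*b[:,:,2])).astype(np.uint8)
n,l,st,c=cv2.connectedComponentsWithStats(m)
for i in range(1,n):
    if st[i,4]<60: continue
    v,u=np.nonzero(l==i); rc=cv2.minAreaRect(np.c_[u,v].astype(np.float32)); print(st[i],c[i],rc)
    def ry(uv,z):
        d=T[:3,:3]@[(uv[0]-p['cx'])/p['fx'],(uv[1]-p['cy'])/p['fy'],1]; return T[:3,3]+d*(z-T[2,3])/d[2]
    bx=cv2.boxPoints(rc); W=np.array([ry(x,.222)[:2] for x in bx]); print(W, W.mean(0))
    for k in (0,1): print(np.linalg.norm(W[k+1]-W[k]),np.degrees(np.arctan2(*(W[k+1]-W[k])[::-1])))
E
```

```text
1.7667 [ 0.51671471 -0.17530674  0.32996414] shift [ 0.6 -0.5 -0. ] turn -0.0031 tilt [ 1.12734092e-03  1.89821659e-04 -9.99999347e-01] [ 0.67  0.56 -0.7   1.68  0.4   1.05  0.27] [-0.2 -0.4 -0.5] 0.9992373993520877 0.0
[ 509   31   51   96 2696] [535.79673591  81.1175816 ] ((534.0, 78.5), (95.0, 50.0), 90.0)
[[ 0.59104228 -0.01774598]
 [ 0.61697465 -0.00572487]
 [ 0.649203   -0.04915131]
 [ 0.62150083 -0.06199403]] [ 0.61968019 -0.03365405]
0.028583119889496016 24.87036837952898
0.054078858609547385 -53.41953202161155
[ 269  185   21   59 1086] [278.9907919  214.00460405] ((279.0, 214.0), (58.0, 20.0), 90.0)
[[ 0.5037303  -0.15703609]
 [ 0.51530416 -0.15167011]
 [ 0.53216197 -0.18726293]
 [ 0.5200615  -0.19287345]] [ 0.51781448 -0.17221065]
0.012757270905232102 24.873837064529962
0.03938317066156361 -64.65638230286213
```

View pics/w1.png

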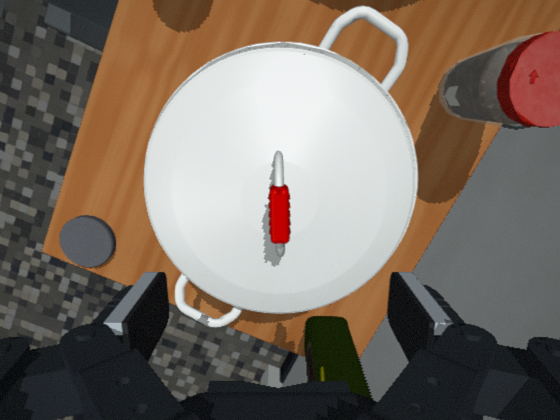

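The wrist view shows the sleeve at (280,214), centred between the fingers and about 2° off in turn. I'll correct that and descend.

>>> servo_tool(steps="1.5 -0.3 15 -0.03 0; 1.5 -0.3 35 -0.03 0; 1.5 -0.3 55 -0.03 0; 1.5 -0.3 75 -0.03 0; 1.5 -0.3 85 -0.03 0")

```text
time: 2.23
tool_pos: [0.5129, -0.1778, 0.2429]
tool_rot: [0.529, 0.849, -0.002, -0.002]
ft_force: [0.2, -0.8, -0.4]
opening: 1.002
finger_force: 0.0
```

>>> servo_tool(steps="0 0 8 0 0; 0 0 17 0 0; 0 0 25 0 0; 0 0 30 0 0; 0 0 30 0 0")

```text
time: 2.65
tool_pos: [0.5149, -0.1759, 0.2146]
tool_rot: [0.527, 0.85, -0.0, -0.001]
ft_force: [0.6, 0.0, -0.7]
opening: 1.001
finger_force: 0.0
```

```bash
python3 go.py ".517,-.174,.2145" 26.7
python3 - <<'E'
from h import *
cv2.imwrite("pics/w2.png",cv2.cvtColor(get_image("wrist"),cv2.COLOR_RGB2BGR))
E
```

```text
2.65 [ 0.51487891 -0.17590054  0.21457821] shift [0.8 2.7 0.1] turn -0.0061 tilt [ 5.30979284e-04 -1.06063886e-03 -9.99999297e-01] [ 0.61  0.69 -0.62  1.84  0.55  0.79  0.17] [ 0.6  0.  -0.7] 1.0014290526042844 0.0
```

View pics/w2.png

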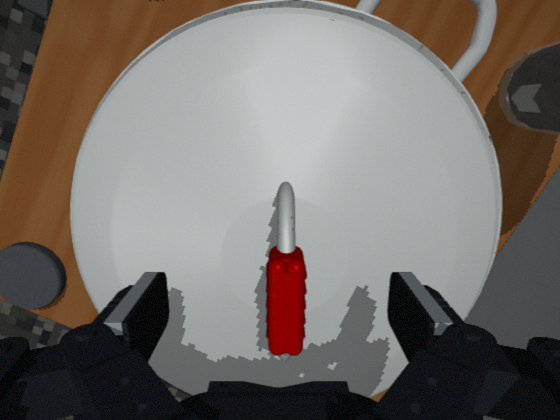

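The sleeve is at column 286 and the finger midpoint at 279, so I shift +2.4 mm along tool y. Its length is well centred (rows 247–355). Then I close.

>>> servo_tool(steps="0 1.2 0 0 0; 0 2.4 0 0 0; 0 2.4 0 0 0.2; 0 2.4 0 0 0.4; 0 2.4 0 0 0.6")

```text
time: 3.12
tool_pos: [0.5176, -0.1747, 0.2155]
tool_rot: [0.527, 0.85, -0.0, 0.0]
ft_force: [0.6, -0.4, -0.1]
opening: 0.603
finger_force: 0.0
```

>>> servo_tool(steps="0 0 0 0 0.7; 0 0 0 0 0.8; 0 0 0 0 0.9; 0 0 0 0 1; 0 0 0 0 1")

```text
time: 3.53
tool_pos: [0.5176, -0.1748, 0.2155]
tool_rot: [0.527, 0.85, 0.0, 0.0]
ft_force: [-0.3, -0.2, 1.9]
opening: 0.139
finger_force: 58.5
```

>>> servo_tool(steps="0 0 0 0 1; 0 0 0 0 1; 0 0 0 0 1; 0 0 0 0 1; 0 0 0 0 1")

```text
time: 3.95
tool_pos: [0.5176, -0.1748, 0.2155]
tool_rot: [0.527, 0.85, 0.0, 0.0]
ft_force: [-1.3, -1.4, 3.6]
opening: 0.14
finger_force: 58.9
```

```bash
python3 go.py ".517,-.174,.2145" 26.7
```

```text
3.95 [ 0.51757426 -0.17476702  0.21545677] shift [ 0.9 -0.2  1. ] turn -0.0061 tilt [-3.19660454e-04  2.61131001e-04 -9.99999915e-01] [ 0.61  0.69 -0.62  1.83  0.55  0.8   0.16] [-1.3 -1.4  3.6] 0.13992489976476044 58.86976897716522
```

Gripped (11.9 mm, 59 N). Now a gentle straight lift.

>>> servo_tool(steps="0 0 -3 0 1; 0 0 -8 0 1; 0 0 -14 0 1; 0 0 -20 0 1; 0 0 -26 0 1")

```text
time: 4.37
tool_pos: [0.5174, -0.1747, 0.2419]
tool_rot: [0.527, 0.85, -0.0, -0.0]
ft_force: [0.6, 0.0, -3.2]
opening: 0.143
finger_force: 58.5
```

>>> servo_tool(steps="0 0 -10 0 1; 0 0 -20 0 1; 0 0 -30 0 1; 0 0 -40 0 1; 0 0 -50 0 1")

```text
time: 4.78
tool_pos: [0.5175, -0.1747, 0.2926]
tool_rot: [0.527, 0.85, 0.0, 0.0]
ft_force: [-0.5, -0.5, -2.8]
opening: 0.137
finger_force: 58.5
```

>>> servo_tool(steps="0 0 -10 0 1; 0 0 -20 0 1; 0 0 -30 0 1; 0 0 -35 0 1; 0 0 -35 0 1")

```text
time: 5.2
tool_pos: [0.5182, -0.1747, 0.3277]
tool_rot: [0.527, 0.85, 0.0, 0.001]
ft_force: [0.3, 0.1, -2.4]
opening: 0.141
finger_force: 58.6
```

```bash
python3 go.py ".467,.167,.325" 26.7
python3 - <<'E'
from h import *
a=cv2.cvtColor(get_image("side"),cv2.COLOR_RGB2BGR);b=cv2.cvtColor(get_image("top"),cv2.COLOR_RGB2BGR)
o=np.hstack([cv2.resize(x,None,fx=.99,fy=.99)[:, 140:540] if 0 else x[:, 140:540] for x in(a,b)])
cv2.imwrite("pics/l1.png",o)
E
```

```text
5.2 [ 0.51821108 -0.17468406  0.3277475 ] shift [328.9 105.8   2.4] turn -0.0061 tilt [-0.00168077  0.002065   -0.99999646] [ 0.67  0.56 -0.71  1.69  0.41  1.05  0.29] [ 0.3  0.1 -2.4] 0.14106924664928233 58.568522930145264
```

View pics/l1.png

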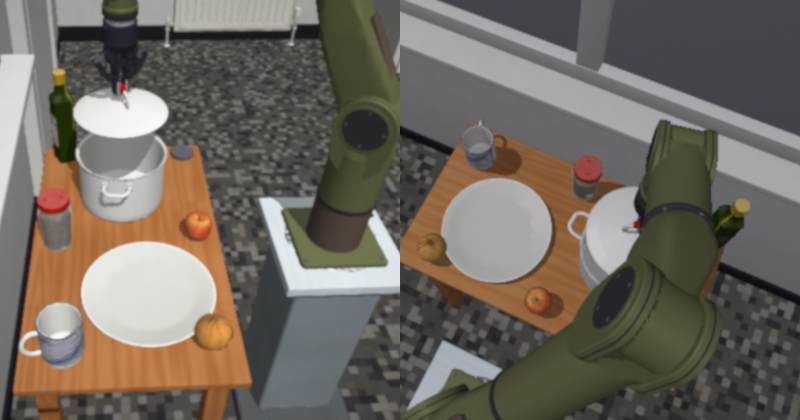

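The left panel shows the lid hanging level, well clear of the open pot. The pot, jar and plate are in place. Next I carry it across.

>>> servo_tool(steps="6 2 0 0 1; 16 5 0 0 1; 31 10 0 0 1; 48 15.5 0 0 1; 65 21 0 0 1")

```text
time: 5.72
tool_pos: [0.5067, -0.1053, 0.3259]
tool_rot: [0.527, 0.85, 0.0, -0.001]
ft_force: [1.0, 0.3, -3.0]
opening: 0.139
finger_force: 58.5
```

>>> servo_tool(steps="17 5.5 0 0 1; 34 11 0 0 1; 51 16.5 0 0 1; 68 22 0 0 1; 85 27.5 0 0 1")

```text
time: 6.13
tool_pos: [0.4933, -0.0167, 0.326]
tool_rot: [0.527, 0.85, -0.0, -0.001]
ft_force: [0.4, -0.3, -2.3]
opening: 0.136
finger_force: 58.5
```

>>> servo_tool(steps="17 5.5 0 0 1; 34 11 0 0 1; 51 16.5 0 0 1; 68 22 0 0 1; 85 27.5 0 0 1")

```text
time: 6.55
tool_pos: [0.48, 0.0715, 0.326]
tool_rot: [0.527, 0.85, -0.0, -0.0]
ft_force: [0.4, 0.1, -3.7]
opening: 0.143
finger_force: 58.5
```

>>> servo_tool(steps="17 5.5 0 0 1; 34 11 0 0 1; 49 16 0 0 1; 60 19.5 0 0 1; 66 21.5 0 0 1")

```text
time: 6.97
tool_pos: [0.47, 0.1408, 0.3262]
tool_rot: [0.526, 0.851, 0.0, -0.001]
ft_force: [-0.2, 0.8, -2.6]
opening: 0.142
finger_force: 58.5
```

```bash
python3 go.py ".467,.167,.17" 26.7
```

```text
6.9667 [0.47001371 0.14076803 0.32624497] shift [ 24.6   9.  156.3] turn -0.0024 tilt [ 1.14649811e-03 -6.92704385e-05 -9.99999340e-01] [ 0.09  0.48 -0.73  1.84  0.38  0.96 -0.34] [-0.2  0.8 -2.6] 0.14160295928331212 58.47890853881836
```

>>> servo_tool(steps="9 3 0 0 1; 17 6 0 0 1; 22 8 0 0 1; 24.5 9 0 0 1; 24.5 9 0 0 1")

```text
time: 7.38
tool_pos: [0.4684, 0.1647, 0.3263]
tool_rot: [0.527, 0.85, 0.0, -0.0]
ft_force: [0.1, 0.2, -2.9]
opening: 0.138
finger_force: 58.5
```

>>> servo_tool(steps="0 0 6 0 1; 0 0 16 0 1; 0 0 28 0 1; 0 0 40 0 1; 0 0 52 0 1")

```text
time: 7.8
tool_pos: [0.4681, 0.1632, 0.2728]
tool_rot: [0.528, 0.849, -0.001, -0.0]
ft_force: [0.1, 0.6, -3.5]
opening: 0.142
finger_force: 58.5
```

>>> servo_tool(steps="0 0 12 0 1; 0 0 24 0 1; 0 0 36 0 1; 0 0 48 0 1; 0 0 60 0 1")

```text
time: 8.22
tool_pos: [0.4681, 0.1633, 0.2128]
tool_rot: [0.528, 0.849, -0.001, -0.0]
ft_force: [0.1, -0.4, -1.9]
opening: 0.135
finger_force: 58.5
```

```bash
python3 go.py ".467,.167,.17" 26.7
```

```text
8.2167 [0.46809445 0.16330643 0.21275247] shift [ 3.8  0.7 42.8] turn -0.007 tilt [-1.14266542e-04 -1.34109614e-03 -9.99999094e-01] [-0.05  0.64 -0.61  1.98  0.55  0.7  -0.54] [ 0.1 -0.4 -1.9] 0.13481381267443235 58.54923605918884
```

>>> servo_tool(steps="1 0 12 0 1; 2 0 24 0 1; 3 0 34 0 1; 3 0 40 0 1; 3 0 42.5 0 1")

```text
time: 8.63
tool_pos: [0.4665, 0.1663, 0.1705]
tool_rot: [0.527, 0.85, -0.001, -0.0]
ft_force: [-0.4, 0.7, -2.7]
opening: 0.137
finger_force: 58.4
```

>>> servo_tool(steps="0 0 0 0 1; 0 0 0 0 1; 0 0 0 0 1; 0 0 0 0 1; 0 0 0 0 1")

```text
time: 9.05
tool_pos: [0.4673, 0.167, 0.1722]
tool_rot: [0.527, 0.85, 0.0, 0.0]
ft_force: [0.4, -0.0, -2.7]
opening: 0.143
finger_force: 58.5
```

```bash
python3 go.py ".467,.167,.17" 26.7
python3 - <<'E'
from h import *
a=cv2.cvtColor(get_image("side"),cv2.COLOR_RGB2BGR);b=cv2.cvtColor(get_image("top"),cv2.COLOR_RGB2BGR)
cv2.imwrite("pics/l2.png",np.hstack([a[:,140:540],b[:,100:500]]))
E
```

```text
9.05 [0.46728788 0.16695051 0.17220038] shift [ 0.2 -0.2  2.2] turn -0.0061 tilt [-1.71654412e-04  9.15933339e-04 -9.99999566e-01] [-0.1   0.69 -0.55  2.01  0.63  0.6  -0.62] [ 0.4 -0.  -2.7] 0.14272986571554222 58.452526330947876
```

View pics/l2.png

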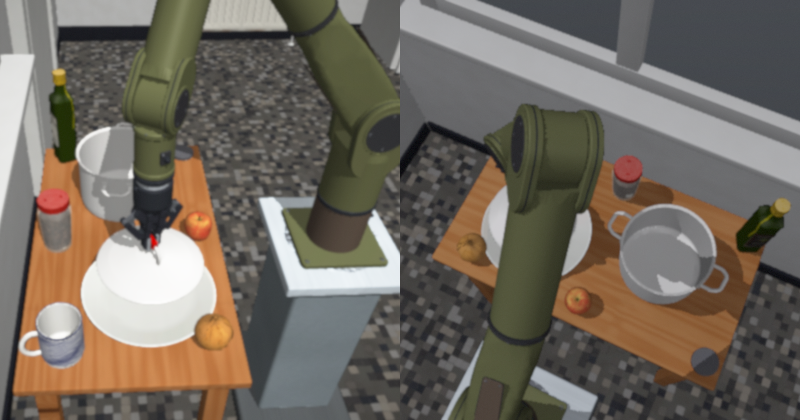

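The picture shows the lid level above the plate's middle, with its underside about 108 mm above the table. The open pot, plate and other things haven't moved. I'll hand the job in.

```bash
python3 -c "
from plant import *
print(close_job())"
```

```text
the job is handed in; nothing more can be done
None
```

The lid is off the pot and held level and steady about 10 cm above the middle of the plate; the job was handed in at about 9 s, and in the last pictures nothing else on the table had moved.

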